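# Shut the egg steamer and set it going

## Robot

A 6-joint arm with a two-finger parallel gripper is mounted at the origin on a cart in front of the work surface, level with it; the furniture and walls round the work are solid. World frame = base frame: x ahead of the robot, y to its left, z up, the work surface at z = 0. Lengths are in m, angles in rad, forces in N, time in s.
With the tool pointing down it reaches from about 0.35 to 0.8 m from the base axis. Payload 7.3 kg.
Tool frame: the origin (TCP) lies midway between the tips of the shut fingers; the grasp point (between the pads) lies 19 mm behind it; z points along the fingers, y is the direction in which the jaws open and shut (so a half turn about z gives the same grasp; the last joint's range is limited). The gripper opens to 85 mm and grips with 20 to 120 N. Pads are 22 mm wide; open, the fingers measure 114 mm over their backs; the gripper's body (76 mm by 85 mm) begins 54 mm behind the grasp point. The pads swing forward as they close: fully open they stand 13 mm farther back than shut.
Start: joints at [0.965, 0.342, 1.524, -0, 1.275, -0.146], TCP at [0.233, 0.471, 0.231] pointing down, gripper open.
Joint ranges: [-2.53, 2.53], [-0.77, 2.02], [0.04, 2.7], [-1, 4.14], [0.28, 2.66], [-3.11, 3.11]. Speed limits (rad/s): [2.57, 2.57, 3.14, 3.14, 3.14, 3.14].

## Interface

Orientations are given as a rotation vector (axis times angle).
In Python, from station import robot, vision, order, nets gives the robot as it stands.
- The arm moves only by the shell command python3 -m pendant 'ROWS' [OPENING] [FORCE]. ROWS is JSON, a list of rows, each a list of 6 numbers: the shift along the world's x, y, z in m, then the turn, a rotation vector about the world's x, y, z in rad. In form: [[tx, ty, tz, wx, wy, wz], ...]. A call has 1 to 10 rows; each row shifts and turns the commanded pose from where the row before left it; what a row does not reach is not made up. A row lasts 1/10 s, in which the tool goes at most 50 mm and 8.59 degrees, less where a joint would pass 70% of its speed; a pose out of reach is approached as far as the arm can. A call with a gripper value outside its range is refused whole. OPENING is the finger opening in m, from 0 to 0.0854, set as the call begins (- or left out, the last holds). The fingers move at their own pace and stop on an object; FORCE is the grip in N (left out, the last holds). Time passes only in rows, so rows that do not move let the fingers close. It gives the time, the measured TCP pose, the force and the opening at its end, in the units of the state.
- robot.state(): the state, without advancing time (a new reading comes with each control period).
- vision.read_camera(name): name is "side" or "top"; returns a dict with "pixels" (480x640x3 uint8, red, green, blue), "fov_y" (degrees; the focal length in pixels is half the picture's height over the tangent of half this angle, whatever the lens; pixels are square), "cx", "cy" (the principal point, pixels), "k1" (the pictures are not rectified: a ray, as slopes to the right and down, at radius r is drawn at 1 + k1 r^2 times it, then the intrinsics apply), "world_to_cam" (4x4, takes a point from world to camera coordinates). Camera axes: x right, y down, z forward; pixel columns grow to the right and rows downward; lengths in m; the calibration is good to about 2 mm. A picture is of the moment at which its call begins. There is no depth.
- order.finish_job(): hands the job in, once; it reports no verdict.
Trained networks look in a picture, given as the dict that the camera call returned (one of the last four; its "shot" number tells which), for a name from the list of things; names that differ only in an ending like _2 or _b are one class to them, and where a whole thing is asked for, a point or a joint stands for the part that bears it (a point fixed in the world has none). Each returns a list of dicts, best first, with "p" (0 to 1); they miss things now and then, are a little off and sometimes report something else, mostly with a low value. They report only what shows in the picture. A call takes as long as a camera call.
- nets.search_frame(thing, picture): "at" ([column, row] as shares, 0 to 1, of the picture: columns of its width, rows of its height, amid what is visible of it).
- nets.cut_out(thing, picture): "region" (480x640 bool, what is visible of it) and "at" ([column, row] as shares, 0 to 1, of the picture: columns of its width, rows of its height, amid what is visible of it).
- nets.tip_of(thing, picture): "at" ([column, row] as shares, 0 to 1, of the picture: columns of its width, rows of its height: a listed point, or the origin of a listed thing).
The state is a dict: "time": time; "joints": joint angles; "joint_velocities": joint speeds; "effort": joint torques, N m; "tool_pos": TCP position; "tool_rot": TCP orientation; "wrist_force": force on the tool from outside, world axes, zero at the start; "wrist_torque": the same for the moment, N m; "opening": finger opening in m.
Only numpy, scipy, OpenCV 4.12 (cv2) and the standard library are available. Lean on these libraries where they do the work, as an engineer would, in place of code of your own. Each camera call takes 0.05 s, during which the arm holds its last target.

## Task

Set the cooker going to steam the eggs, only by pushing and pressing: push its lid down until the latch catches and holds it shut, then press the mains rocker at the left end of its panel over to on (its raised outer end goes down), and only then press the long start key in the middle fully in and let it come back out. Do not press the two round timer keys, have the lid still latched at the end, and leave the jars, tins and bottles round the cooker standing where they are; do not pick anything up.

Things in the scene. Friction and masses are not known exactly. Their poses are not given: they have to be found in the camera images.
- cooker: Small white electric cooker, fixed, eggs already on its tray. Origin: centre of its underside, on a board over the hob (board top 18 mm above the worktop). Own z up; own -x is its front (panel, latch); +y is left as one faces that front; it stands turned, its front towards the robot's left. Round body 204 mm across, rim 134 mm up; base 212 mm wide; the front reaches x = -190 mm. All keys are black plastic, told apart by shape and place.
- panel (a point): Centre of the key panel's surface, (-160, 0, 110) mm in the cooker's frame. The panel, about 50 x 200 mm, slopes down towards the front by 0.26 rad (15 deg); what is on it can be pressed square to it or straight down.
- lid (a joint): Lid angle in rad: 0 = down on the rim, 1.0 = its open stop. Hinged along the cooker's y at the back (point lid_hinge). It starts ajar at 0.35 to 0.6; friction holds it, but a spring lifts it back to about 0.3 whenever it is let go unlatched. Shutting it takes about 6 N at the pad, up to about 12 N over the click.
- lid_hinge (a point): On the hinge axis at the back of the cooker, in the cooker's frame (100, 0, 137) mm; the lid turns about the cooker's y here. Above and behind hangs a microwave: front face at x = 0.61 m, underside 0.58 m above the worktop; over the lid, lean the wrist back towards the robot to stay clear of it.
- lid_pad (a point): Top centre of the grey pressing pad, 30 (front to back) x 56 mm, on the lid's upper side near its front edge. It moves with the lid on a circle about lid_hinge: shut, it is 164 mm in front of the axis and 21.5 mm above it. The lid's front edge lies 202 mm from the axis, the pad's front edge 179 mm; the hook stands 40 mm, the release key 53 mm in front of the shut pad's centre.
- latch (a joint): Sprung hook in front of the lid's edge, angle in rad: 0 = home, 0.32 = fully released. The bar on the lid's front edge pushes it aside (to about 0.2) as the lid shuts, then it springs home to about 0 over the bar and holds the lid. Pressing the release key turns it too and lets the lid spring up.
- release_key_top (a point): Top centre of the release key, 22 x 50 mm, level, just in front of the lid's edge in the middle, 144 mm above the cooker's underside. Not needed here: pressing it lets the shut lid spring up again.
- rocker (a joint): Mains rocker at the left end of the panel, 22 x 45 mm, angle in rad: 0 = off, 0.34 = on. Over-centre: it stays at either stop and snaps across past 0.17; about 5 N at its outer end. Off, its outer (left, +y) end stands 7 mm proud; on, that end lies flat and its inner end stands up.
- rocker_on_end (a point): On the surface of the rocker's outer (left, +y) half, which bears a small white dot, 16 mm from its pivot; press here, square to the panel, for on. It goes down 5.3 mm. Off, it lies at about (-163, 79, 120) mm in the cooker's frame; the rocker's pivot is at y = 64 mm, 4.5 mm above the panel.
- start_key (a joint): Start key, travel in m: 0 = out, 0.004 = fully in. Springs back; 2 N to begin, 4 N fully in.
- start_key_top (a point): Top centre of the start key, the long bar (17 x 39 mm, long side left to right) in the middle of the panel, standing 7 mm above it when out.
- timer_key_a (a joint): Travel in m (0 = out, 0.004 = in) of the inner of two small round keys, 17 mm across, right of the start key, 46 mm from its centre. To be left alone.
- timer_key_b (a joint): The same for the outer round key, 76 mm right of the start key's centre. To be left alone.
- honey_jar: Jar with a blue lid, 60 mm across, 110 mm tall, on the board right of the cooker; origin under its centre. Bystander.
- red_tin: Upright printed tin, 32 x 49 mm, 111 mm tall, on the board left of the cooker; origin under its centre. Bystander.
- pepper_jar: Jar with black lid, 53 mm across, 118 mm tall, on the board right of the cooker; origin under its centre. Bystander.
- spice_jar: Jar with grey lid, 61 mm across, 102 mm tall, on the board left of the cooker; origin under its centre. Bystander.
- soy_bottle: Dark bottle with a green cap, 58 mm across, 184 mm tall, on the worktop at the left; origin under its centre. Bystander.
- slim_tin: Slim upright tin, 31 mm square, 88 mm tall, on the worktop at the left; origin under its centre. Bystander.
- blue_jar: Squat jar with a blue lid, 70 mm across, 112 mm tall, on the worktop at the right; origin under its centre. Bystander.
- mustard_bottle: Bottle with a yellow cap, 52 mm across, 207 mm tall, on the worktop at the right; origin under its centre. Bystander.

How it is judged:
On the way, in this order (a step that is already met when the one before it is completed fails the run):
1. the lid is down and the latch has sprung home over its bar (value of joint lid below 0.035 rad and value of joint latch below 0.06 rad), for 0.2 s.
2. the mains rocker is over to on, the lid still latched (all of step 1 and value of joint rocker above 0.28 rad), for 0.2 s.
3. the start key is pressed fully in, with the mains on and the lid latched (all of step 2 and value of joint start_key above 0.003 m), for 0.1 s.
At the end, for the whole second after the job is handed in: The lid is within 0.035 rad of shut and the latch within 0.06 rad of home, the rocker is on (over 0.28 of 0.34 rad) and all keys are out again (within 1 mm) (all of step 2 and value of joint each of start_key, timer_key_a, timer_key_b below 0.001 m); the robot touches nothing.
It fails at once if the start key is pressed while the mains is off (value of joint start_key above 0.002 m and value of joint rocker below 0.17 rad).
It fails at once if a round timer key is pressed (value of joint any of timer_key_a, timer_key_b above 0.002 m).
It fails at once if a bystander is shifted by more than 20 mm, lifted or tipped (distance of any of honey_jar, red_tin, pepper_jar, spice_jar, soy_bottle, slim_tin, blue_jar, mustard_bottle from where it was at the start of the episode above 0.02 m or angle between any of honey_jar, red_tin, pepper_jar, spice_jar, soy_bottle, slim_tin, blue_jar, mustard_bottle's own z axis and vertical above 0.3 rad).
It also fails if it takes over 48 s, if anything falls off the work surface, if the arm or the gripper's body presses on something with over 40 N, if the wrist force passes 120 N, or if a joint passes its speed limit or range.

## Working session

There is one attempt and no reset: what is moved stays moved. The work goes in short steps, Python scripts to look and compute and a shell command to move; the robot and the scene stay as the last step left them, time stands still between calls to the robot, and variables do not carry over. Pictures are saved under pics/ and viewed, and the job is handed in when it is done.

```bash
ls; mkdir -p pics
cat > h.py <<'E'
from station import robot, vision, order, nets
import numpy as np, cv2
from scipy.optimize import least_squares
from scipy.spatial.transform import Rotation as R
def K(p):
    return 240/np.tan(np.radians(p["fov_y"])/2)
def proj(p,X):
    X=np.atleast_2d(X);W=np.array(p["world_to_cam"]);c=X@W[:3,:3].T+W[:3,3]
    s=c[:,:2]/c[:,2:];r2=(s**2).sum(1,keepdims=True)
    return s*(1+p["k1"]*r2)*K(p)+[p["cx"],p["cy"]]
def save(p,n): cv2.imwrite(n,p["pixels"][:,:,::-1])
E
python3 - <<'E'
from h import *
s=robot.state();print(s["time"],s["tool_pos"],s["tool_rot"])
for n in("side","top"):
    p=vision.read_camera(n);save(p,f"pics/{n}0.png")
    print(n,p["fov_y"],p["cx"],p["cy"],p["k1"],np.round(-np.array(p["world_to_cam"])[:3,:3].T@np.array(p["world_to_cam"])[:3,3],3))
    for t in["cooker","panel","lid_hinge","lid_pad","release_key_top","rocker_on_end","start_key_top","timer_key_a"]:
        r=nets.tip_of(t,p);print(t,[(np.round(np.array(q["at"])*[640,480],1).tolist(),round(q["p"],2)) for q in r[:2]])
E
```

```text
pics
0.0 [0.232689   0.47014297 0.23058906] [-7.15780651e-01 -3.05833303e+00  2.40835759e-03]
side 47.80723157726912 319.66109312169004 240.6219064156123 -0.09244487739006153 [0.55  1.096 0.958]
cooker [([344.6, 303.4], 0.26)]
panel [([363.4, 292.2], 0.66)]
lid_hinge [([294.9, 230.6], 0.66), ([255.3, 301.4], 0.35)]
lid_pad [([332.7, 230.1], 0.61)]
release_key_top [([354.5, 274.1], 0.46)]
rocker_on_end [([346.1, 302.0], 0.54)]
start_key_top [([368.2, 293.0], 0.42), ([327.9, 416.2], 0.42)]Traceback (most recent call last):
  File "<stdin>", line 7, in <module>
ValueError: it knows: blue_jar, cooker, honey_jar, lid_hinge, lid_pad, mustard_bottle, panel, pepper_jar, red_tin, release_key_top, rocker_on_end, slim_tin, soy_bottle, spice_jar, start_key_top
```

Run:
```python
from h import *
import pickle
P={}
for n in("side","top"):
    p=vision.read_camera(n);save(p,f"pics/{n}1.png");P[n]=p
    print(n,np.round(-np.array(p["world_to_cam"])[:3,:3].T@np.array(p["world_to_cam"])[:3,3],3))
    for t in["cooker","panel","lid_hinge","lid_pad","release_key_top","rocker_on_end","start_key_top","red_tin","spice_jar","honey_jar","pepper_jar","soy_bottle","slim_tin","blue_jar","mustard_bottle"]:
        r=nets.tip_of(t,p);print(t,[(np.round(np.array(q["at"])*[640,480],1).tolist(),round(q["p"],2)) for q in r[:3]])
pickle.dump(P,open("P.pkl","wb"))
```

```text
side [0.55  1.096 0.958]
cooker [([320.0, 292.7], 0.86)]
panel [([294.8, 229.1], 0.73), ([364.7, 293.7], 0.69)]
lid_hinge [([293.5, 231.2], 0.92), ([305.4, 197.4], 0.55)]
lid_pad [([335.5, 230.0], 0.9)]
release_key_top [([355.0, 274.2], 0.8), ([340.1, 190.2], 0.64)]
rocker_on_end [([342.6, 304.1], 0.43)]
start_key_top [([363.9, 294.8], 0.53), ([317.9, 294.4], 0.31)]
red_tin [([255.7, 305.4], 0.79), ([317.6, 290.6], 0.65)]
spice_jar [([364.2, 292.9], 0.62)]
honey_jar [([351.0, 255.3], 0.66)]
pepper_jar [([277.7, 415.5], 0.19)]
soy_bottle [([277.4, 415.0], 0.69)]
slim_tin [([330.2, 415.6], 0.82), ([319.9, 292.5], 0.63)]
blue_jar [([340.3, 190.4], 0.67)]
mustard_bottle [([335.2, 231.7], 0.66), ([304.7, 199.1], 0.57)]
top [ 0.322 -0.045  1.218]
cooker []
panel [([230.7, 270.2], 0.88)]
lid_hinge [([310.3, 201.6], 0.66)]
lid_pad [([260.5, 231.0], 0.95), ([337.4, 269.6], 0.23)]
release_key_top [([237.0, 261.0], 0.8)]
rocker_on_end [([209.5, 245.2], 0.69)]
start_key_top [([227.1, 273.0], 0.41)]
red_tin [([267.7, 178.4], 0.85)]
spice_jar [([238.6, 260.7], 0.74), ([244.1, 196.2], 0.64), ([460.8, 213.4], 0.5)]
honey_jar [([338.3, 266.8], 0.79)]
pepper_jar [([307.2, 289.0], 0.67)]
soy_bottle [([162.5, 208.8], 0.65), ([260.6, 228.7], 0.22)]
slim_tin [([156.1, 244.1], 0.79), ([232.9, 272.5], 0.43)]
blue_jar [([485.3, 260.6], 0.8)]
mustard_bottle [([462.2, 209.4], 0.92)]
```

View pics/side0.png

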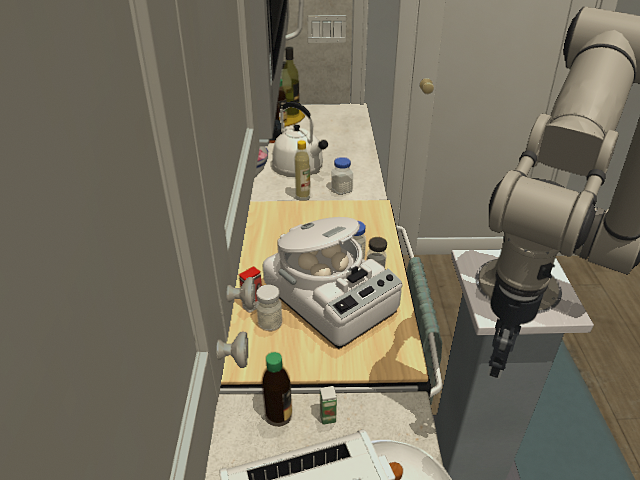

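View pics/top1.png

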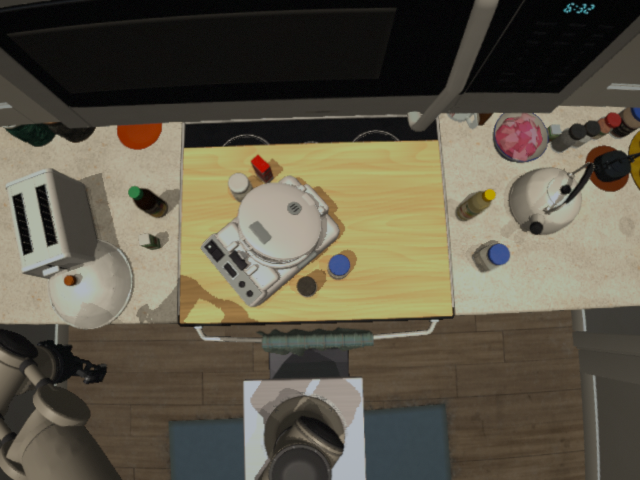

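```bash
cat >> h.py <<'E'
def cook(x,y,yaw,pts,z=0.018):
    c,s=np.cos(yaw),np.sin(yaw);pts=np.atleast_2d(pts)
    return pts@np.array([[c,-s,0],[s,c,0],[0,0,1]]).T+[x,y,z]
S=np.array([np.sin(.26),0,0]);
N=np.array([-np.sin(.26),0,np.cos(.26)]);PC=np.array([-.160,0,.110])
def lidpt(th,a=.164,h=.0215,y=0):
    # rel hinge, front is -x; rising
    return np.array([.1-(a*np.cos(th)-h*np.sin(th)),y,.137+a*np.sin(th)+h*np.cos(th)])
T=np.array([np.cos(.26),0,np.sin(.26)])
def model(th):
    return dict(lid_hinge=[.1,0,.137],lid_pad=lidpt(th),release_key_top=[-.117,0,.144],panel=PC,rocker_on_end=[-.163,.079,.120],start_key_top=PC+.007*N,
     timer_a=PC+.007*N+[0,-.046,0],timer_b=PC+.007*N+[0,-.076,0])
E
python3 - <<'E'
from h import *
import pickle
P=pickle.load(open("P.pkl","rb"))
obs=[("side","lid_pad",335.5,230),("side","release_key_top",355,274.2),("side","rocker_on_end",344,303),
("top","lid_pad",260.5,231),("top","release_key_top",237,261),("top","panel",230.7,270.2),("top","rocker_on_end",209.5,245.2),("side","panel",364,293),("top","start_key_top",229,271.5)]
def f(v):
    m=model(v[3]);return np.concatenate([proj(P[c],cook(*v[:3],m[k]))[0]-[u,w] for c,k,u,w in obs])
r=least_squares(f,[.5,.05,.9-1.57,.4],loss="soft_l1",f_scale=2);print(r.x,np.round(r.fun.reshape(-1,2),1))
np.save("v.npy",r.x)
for n,(c0,c1,r0,r1) in dict(side=(230,410,190,350),top=(190,350,150,310)).items():
    im=cv2.resize(P[n]["pixels"][r0:r1,c0:c1,::-1],None,fx=4,fy=4,interpolation=cv2.INTER_CUBIC)[:600]
    im=im.copy();raw=im.copy()
    for k,q in model(r.x[3]).items():
        u=(proj(P[n],cook(*r.x[:3],q))[0]-[c0,r0]+.5)*4
        cv2.drawMarker(im,tuple(int(a) for a in u),(0,0,255),0,10,1);cv2.putText(im,k[:5],(int(u[0])+5,int(u[1])),0,.35,(255,0,0),1)
    cv2.imwrite(f"pics/z{n}.png",im)
    cv2.imwrite(f"pics/r{n}.png",raw)
E
```

```text
[ 0.53069363  0.0423642  -0.90269805  0.39597577] [[-0.9 -0.5]
 [-0.1 -3.4]
 [-2.2  0.9]
 [-0.2  1.9]
 [ 3.4 -3. ]
 [-1.5  0.5]
 [-1.5  1.4]
 [ 2.9 -1.5]
 [-0.9 -0.6]]
```

View pics/zside.png

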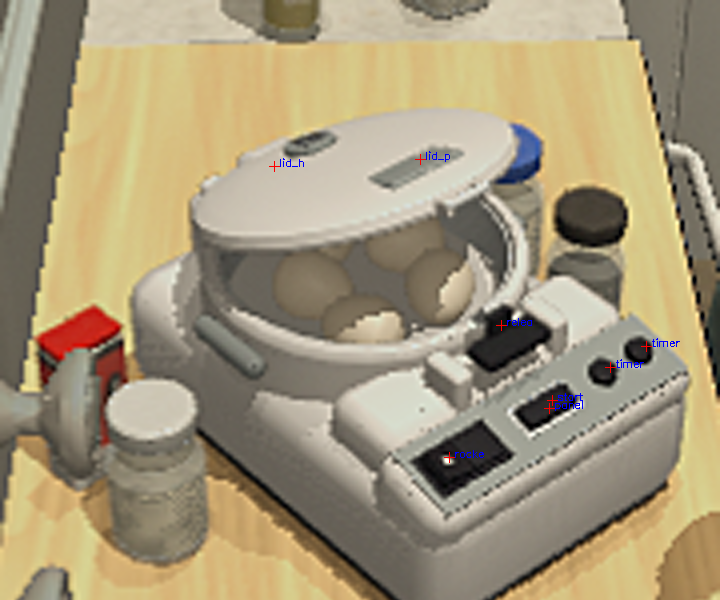

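View pics/ztop.png

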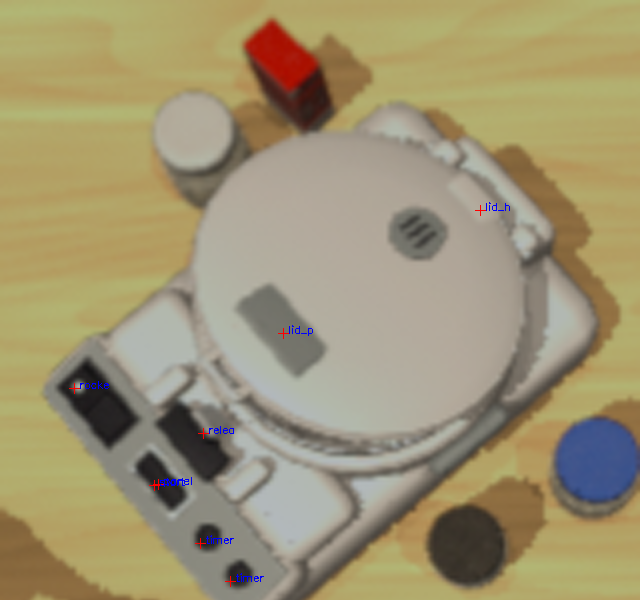

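Run:
```python
from h import *
import pickle
P=pickle.load(open("P.pkl","rb"))
off=dict(side=(230,190),top=(190,150))
obs=[("side","lid_pad",417,168),("side","release_key_top",510,338),("side","rocker_on_end",447,460),("side","start_key_top",548,402),("side","timer_a",604,370),("side","timer_b",641,345),
("top","lid_pad",282,331),("top","release_key_top",195,442),("top","start_key_top",161,480),("top","timer_a",208,537),("top","timer_b",239,572),("top","rocker_on_end",75,387)]
for biased in (0,1):
  def f(v):
    m=model(v[3]);return np.concatenate([proj(P[c],cook(*v[:3],m[k])+(0 if c=="side" or not biased else np.r_[v[4:6],0]))[0]-[(u+.5)/4-.5+off[c][0],(w+.5)/4-.5+off[c][1]] for c,k,u,w in obs]+[np.array(v[4:])/.002])
  r=least_squares(f,[.5,.05,.9-1.57,.4,0,0],loss="soft_l1",f_scale=1);print(r.x,r.cost);print(np.round(r.fun[:-2].reshape(-1,2),1).tolist())
  v=r.x
  np.save("v.npy",v[:4])
  for k,q in model(v[3]).items():print(k,np.round(cook(*v[:3],q)[0],4))
print("padshut",cook(*v[:3],lidpt(0)))
```

```text
[ 0.53513742  0.0433918  -0.88116922  0.36617424  0.          0.        ] 12.787677869606462
[[-0.2, -0.0], [-3.3, -3.4], [0.1, -0.6], [0.1, -0.8], [0.3, -1.3], [-0.0, -0.4], [-0.6, -0.1], [2.2, -3.2], [-1.3, 0.6], [-1.2, 0.5], [-1.2, 1.0], [-0.4, 0.0]]
lid_hinge [ 0.5988 -0.0338  0.155 ]
lid_pad [0.5062 0.0784 0.2338]
release_key_top [0.4607 0.1337 0.162 ]
panel [0.4333 0.1668 0.128 ]
rocker_on_end [0.4924 0.2194 0.138 ]
start_key_top [0.4322 0.1682 0.1348]
timer_a [0.3967 0.1389 0.1348]
timer_b [0.3736 0.1199 0.1348]
[ 5.35173140e-01  4.54099471e-02 -8.79788995e-01  3.69848724e-01
  2.72608580e-04 -2.93558413e-03] 11.481797199877722
[[-0.3, 0.2], [-3.2, -2.9], [0.3, -0.0], [0.3, -0.2], [0.4, -0.8], [0.1, 0.1], [-0.1, -0.4], [2.7, -3.3], [-0.9, 0.5], [-0.8, 0.4], [-0.7, 1.0], [-0.0, -0.0]]
lid_hinge [ 0.5989 -0.0317  0.155 ]
lid_pad [0.5064 0.0802 0.2343]
release_key_top [0.4606 0.1356 0.162 ]
panel [0.4332 0.1687 0.128 ]
rocker_on_end [0.4922 0.2214 0.138 ]
start_key_top [0.4321 0.1701 0.1348]
timer_a [0.3966 0.1408 0.1348]
timer_b [0.3735 0.1217 0.1348]
padshut [[0.49438506 0.09472863 0.1765    ]]
```

```bash
python3 -m pendant '[[0,0,0.04,0,0,-0.14],[0,0,0.04,0,0,-0.14],[0.028,-0.04,0.01,0,0,-0.14],[0.028,-0.04,0,0,0,0],[0.028,-0.04,0,0,0,0],[0.028,-0.04,0,0,0,0],[0.028,-0.04,0,0,0,0],[0.028,-0.04,0,0,0,0],[0.028,-0.04,0,0,0,0],[0.028,-0.04,0,0,0,0]]' 0 40
```

```text
time: 3.0
tool_pos: [0.4578, 0.1487, 0.3216]
tool_rot: [1.338, 2.842, 0.001]
wrist_force: [0.5, 0.8, 0.9]
opening: -0.0001
```

```bash
python3 -m pendant '[[0.016,-0.024,-0.005,0,-0.12,0],[0.017,-0.024,-0.01,0,-0.12,0],[0.017,-0.024,-0.015,0,0,0],[0,0,-0.015,0,0,0],[0,0,0,0,0,0]]'
python3 - <<'E'
from h import *
s=robot.state();print(s["tool_pos"],s["joints"],R.from_rotvec(s["tool_rot"]).as_matrix().round(3))
for n,(c0,c1,r0,r1) in dict(side=(230,430,150,300),top=(170,370,150,300)).items():
    p=vision.read_camera(n)
    im=cv2.resize(p["pixels"][r0:r1,c0:c1,::-1],None,fx=4,fy=4,interpolation=cv2.INTER_CUBIC)
    u=(proj(p,s["tool_pos"])[0]-[c0,r0]+.5)*4;cv2.drawMarker(im,tuple(int(a) for a in u),(0,0,255),0,14,1)
    cv2.imwrite(f"pics/{n}2.png",im)
E
```

```text
time: 3.5
tool_pos: [0.5059, 0.0777, 0.2744]
tool_rot: [1.248, 2.645, 0.147]
wrist_force: [-0.8, -0.1, -0.5]
opening: 0.0
[0.50592874 0.07772508 0.27436592] [ 3.27784466e-03  1.55816779e-01  1.67851227e+00 -1.21243097e-03
  1.07145300e+00 -6.85617145e-01] [[-0.618  0.75   0.234]
 [ 0.772  0.636 -0.   ]
 [-0.149  0.18  -0.972]]
```

View pics/side2.png

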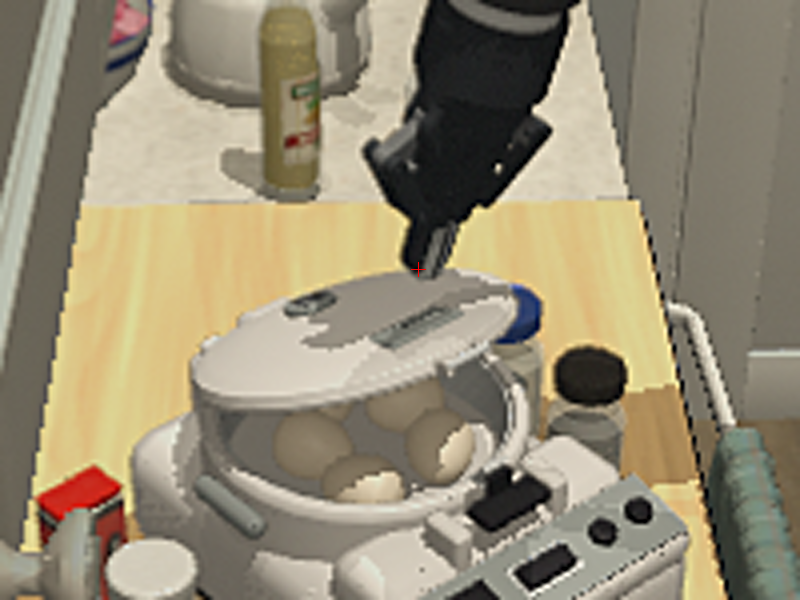

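View pics/top2.png

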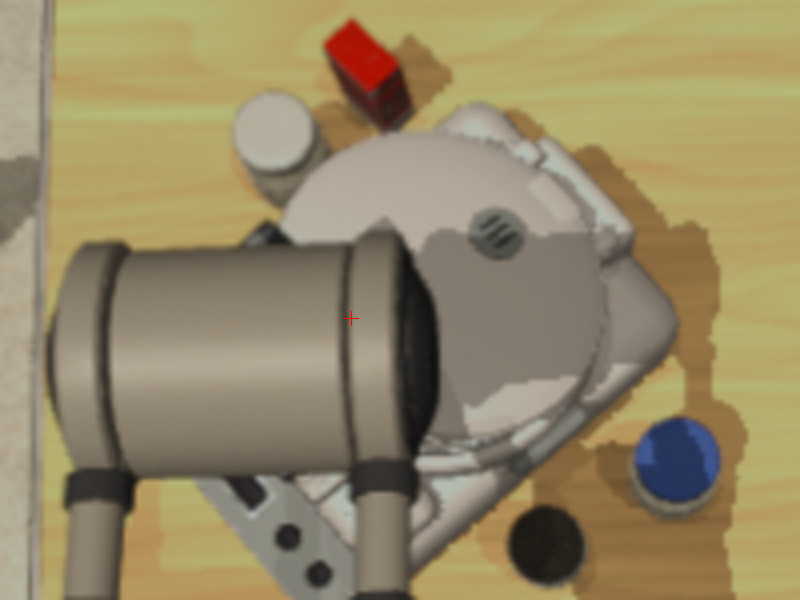

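```bash
python3 -m pendant '[[0,0,-0.015,0,0,0],[0,0,-0.012,0,0,0],[0,0,-0.008,0,0,0],[0,0,-0.004,0,0,0],[-0.001,0.001,-0.004,0,0,0],[-0.001,0.001,-0.004,0,0,0]]'
python3 -m pendant '[[-0.001,0.0015,-0.005,0,0,0],[-0.001,0.0015,-0.005,0,0,0],[-0.001,0.0015,-0.005,0,0,0],[-0.001,0.0015,-0.005,0,0,0],[-0.001,0.0015,-0.005,0,0,0]]'
```

```text
time: 4.2
tool_pos: [0.5056, 0.0809, 0.2302]
tool_rot: [1.243, 2.641, 0.152]
wrist_force: [-0.4, 1.9, 4.4]
opening: -0.0001
time: 4.7
tool_pos: [0.5, 0.0881, 0.2046]
tool_rot: [1.243, 2.642, 0.15]
wrist_force: [-1.6, -1.4, 4.8]
opening: -0.0003
```

```bash
python3 -m pendant '[[-0.001,0.0015,-0.005,0,0,0],[-0.001,0.0015,-0.005,0,0,0],[-0.001,0.001,-0.005,0,0,0],[-0.0005,0.0005,-0.004,0,0,0],[0,0.0005,-0.003,0,0,0]]'
python3 -m pendant '[[0,0,-0.003,0,0,0],[0,0,-0.002,0,0,0]]'
python3 -m pendant '[[0,0,-0.002,0,0,0],[0,0,0,0,0,0]]'
```

```text
time: 5.2
tool_pos: [0.497, 0.0925, 0.1831]
tool_rot: [1.242, 2.641, 0.15]
wrist_force: [-2.2, -4.9, 6.6]
opening: -0.0001
time: 5.4
tool_pos: [0.4966, 0.0929, 0.1776]
tool_rot: [1.244, 2.642, 0.15]
wrist_force: [-6.1, -2.1, 18.7]
opening: 0.0003
time: 5.6
tool_pos: [0.4967, 0.093, 0.1773]
tool_rot: [1.242, 2.641, 0.151]
wrist_force: [-9.4, -3.8, 23.0]
opening: -0.0002
```

```bash
python3 -m pendant '[[0,0,0.004,0,0,0],[0,0,0.006,0,0,0]]'
python3 -m pendant '[[0,0,0.03,0,0,0],[-0.02,0.02,0.03,0,0,0],[-0.03,0.03,0.02,0,0,0],[0,0,0,0,0,0]]'
python3 - <<'E'
from h import *
for n,(c0,c1,r0,r1) in dict(side=(230,430,190,340),top=(170,370,150,300)).items():
    p=vision.read_camera(n)
    im=cv2.resize(p["pixels"][r0:r1,c0:c1,::-1],None,fx=4,fy=4,interpolation=cv2.INTER_CUBIC)
    v=np.load("v.npy")
    q=model(0)
    for k in q:
        u=(proj(p,cook(*v[:3],q[k]))[0]-[c0,r0]+.5)*4;cv2.drawMarker(im,tuple(int(a) for a in u),(0,0,255),0,14,1)
    cv2.imwrite(f"pics/{n}3.png",im)
E
```

```text
time: 5.8
tool_pos: [0.4958, 0.0932, 0.1848]
tool_rot: [1.245, 2.644, 0.15]
wrist_force: [-0.3, 0.4, 0.2]
opening: -0.0001
time: 6.2
tool_pos: [0.4449, 0.1457, 0.2677]
tool_rot: [1.239, 2.643, 0.155]
wrist_force: [0.4, 0.5, -0.3]
opening: -0.0001
```

View pics/side3.png

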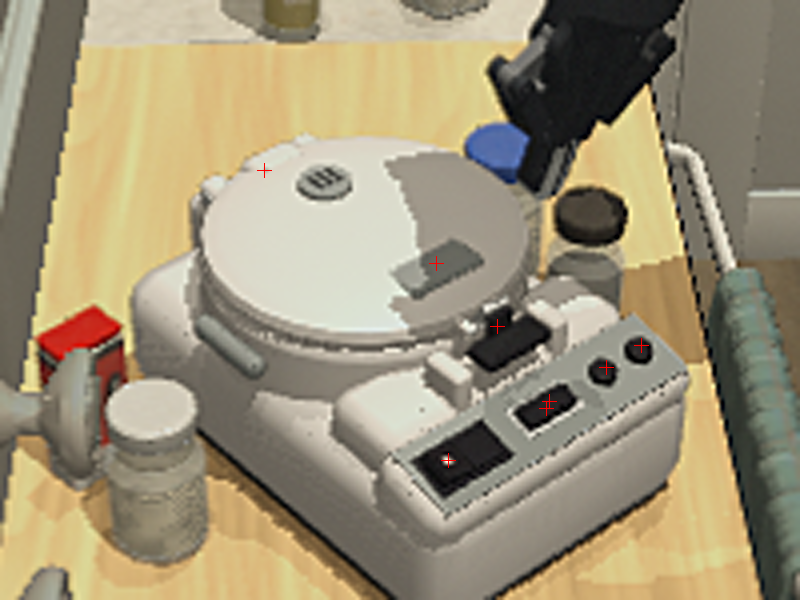

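Run:
```python
from h import *
v=np.load("v.npy");s=robot.state();p0=s["tool_pos"];R0=R.from_rotvec(s["tool_rot"])
C=R.from_euler("z",v[2])
z=C.apply(-N);y=C.apply([0,1,0]);x=np.cross(y,z)
Rt=R.from_matrix(np.array([x,y,z]).T)
print("turn",(Rt*R0.inv()).as_rotvec().round(4),"N world",C.apply(N).round(4), "cy",y.round(3))
def pt(t,y,h): return cook(*v[:3],PC+T*t+np.array([0,y,0])+N*h)[0]
for nm,a in dict(rock_hover=(0,.081,.04),rock_off=(0,.081,.0104),rock_on=(0,.081,.005),start_hover=(0,0,.04),start_out=(0,0,.007),start_in=(0,0,.003)).items():
    q=pt(*a);print(nm,q.round(4),"delta",(q-p0).round(4))
```

```text
turn [-0.199   0.0737 -0.0261] N world [-0.1638  0.1981  0.9664] cy [0.771 0.637 0.   ]
rock_hover [0.4891 0.2283 0.1667] delta [ 0.043   0.0846 -0.0987]
rock_off [0.4939 0.2224 0.1381] delta [ 0.0478  0.0787 -0.1273]
rock_on [0.4948 0.2213 0.1328] delta [ 0.0487  0.0776 -0.1325]
start_hover [0.4266 0.1766 0.1667] delta [-0.0194  0.0329 -0.0987]
start_out [0.4321 0.1701 0.1348] delta [-0.014   0.0264 -0.1306]
start_in [0.4327 0.1693 0.1309] delta [-0.0134  0.0256 -0.1345]
```

```bash
python3 -m pendant '[[0.01,0.021,0,-0.1,0.037,-0.013],[0.01,0.021,-0.02,-0.1,0.037,-0.013],[0.011,0.021,-0.025,0,0,0],[0.012,0.021,-0.028,0,0,0],[0,0,-0.026,0,0,0],[0,0,0,0,0,0]]'
python3 - <<'E'
from h import *
v=np.load("v.npy");s=robot.state();print(s["tool_pos"].round(4), R.from_rotvec(s["tool_rot"]).as_matrix()[:,2].round(3))
for n,(c0,c1,r0,r1) in dict(side=(280,430,230,340)).items():
    p=vision.read_camera(n)
    im=cv2.resize(p["pixels"][r0:r1,c0:c1,::-1],None,fx=5,fy=5,interpolation=cv2.INTER_CUBIC)
    u=(proj(p,s["tool_pos"])[0]-[c0,r0]+.5)*5;cv2.drawMarker(im,tuple(int(a) for a in u),(0,0,255),0,14,1)
    cv2.imwrite(f"pics/{n}4.png",im)
E
```

```text
time: 6.9
tool_pos: [0.4875, 0.2257, 0.1609]
tool_rot: [1.24, 2.631, -0.176]
wrist_force: [-0.2, -0.2, 0.1]
opening: 0.0002
[0.4875 0.2257 0.1609] [ 0.154 -0.204 -0.967]
```

View pics/side4.png

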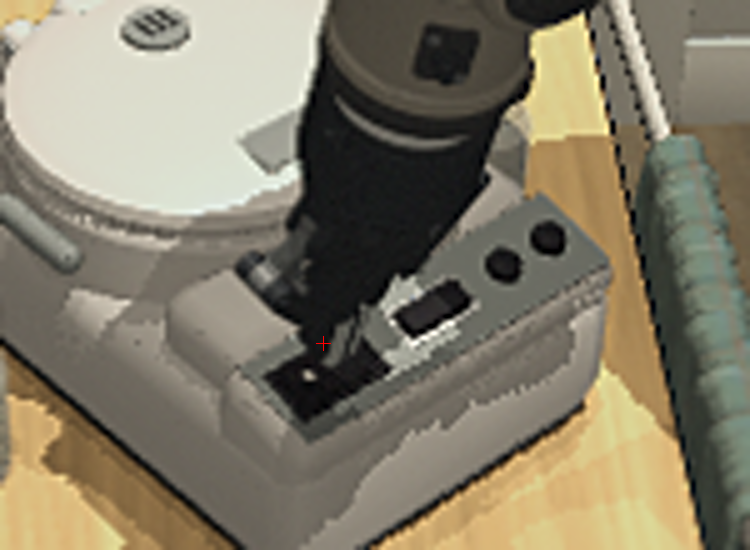

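```bash
python3 -m pendant '[[0.002,-0.001,-0.008,0,0,0],[0.002,-0.001,-0.007,0,0,0],[0.002,-0.001,-0.004,0,0,0],[0.0005,-0.0005,-0.003,0,0,0]]'
python3 -m pendant '[[0.0005,-0.0005,-0.002,0,0,0],[0.0005,-0.0005,-0.002,0,0,0]]'
python3 -m pendant '[[0,0,-0.001,0,0,0],[0,0,-0.001,0,0,0]]'
```

```text
time: 7.35
tool_pos: [0.4964, 0.2231, 0.1445]
tool_rot: [1.239, 2.623, -0.163]
wrist_force: [0.1, 0.7, -0.6]
opening: -0.0001
time: 7.55
tool_pos: [0.4971, 0.2225, 0.1405]
tool_rot: [1.238, 2.624, -0.163]
wrist_force: [0.3, 0.4, -0.4]
opening: -0.0002
time: 7.75
tool_pos: [0.4973, 0.2225, 0.1389]
tool_rot: [1.238, 2.623, -0.163]
wrist_force: [-0.5, -1.4, 4.6]
opening: -0.0003
```

```bash
python3 -m pendant '[[-0.001,-0.001,-0.001,0,0,0],[0,0,-0.001,0,0,0],[0,0,-0.001,0,0,0]]'
python3 -m pendant '[[0,0,-0.001,0,0,0],[0,0,-0.001,0,0,0]]'
python3 -m pendant '[[0,0,-0.001,0,0,0],[0,0,0,0,0,0]]'
```

```text
time: 8.05
tool_pos: [0.4961, 0.2217, 0.1355]
tool_rot: [1.238, 2.624, -0.163]
wrist_force: [0.5, 0.2, 0.7]
opening: 0.0
time: 8.25
tool_pos: [0.4954, 0.2213, 0.1327]
tool_rot: [1.238, 2.625, -0.166]
wrist_force: [-0.8, 0.1, -0.8]
opening: 0.0001
time: 8.45
tool_pos: [0.4957, 0.2214, 0.1319]
tool_rot: [1.238, 2.625, -0.165]
wrist_force: [0.8, 0.2, 0.5]
opening: -0.0001
```

```bash
python3 -m pendant '[[-0.002,0.002,0.012,0,0,0],[-0.005,0.006,0.03,0,0,0],[-0.02,-0.01,0.045,0,0,0],[-0.02,-0.01,0.03,0,0,0],[0,0,0,0,0,0]]'
python3 - <<'E'
from h import *
v=np.load("v.npy");s=robot.state();print(s["tool_pos"].round(4))
for n,(c0,c1,r0,r1) in dict(side=(280,430,230,340)).items():
    p=vision.read_camera(n)
    im=cv2.resize(p["pixels"][r0:r1,c0:c1,::-1],None,fx=5,fy=5,interpolation=cv2.INTER_CUBIC)
    cv2.imwrite(f"pics/{n}5.png",im)
E
```

```text
time: 8.95
tool_pos: [0.449, 0.2099, 0.2546]
tool_rot: [1.237, 2.619, -0.154]
wrist_force: [-0.2, 0.0, -0.1]
opening: 0.0
[0.449  0.2099 0.2546]
```

View pics/side5.png

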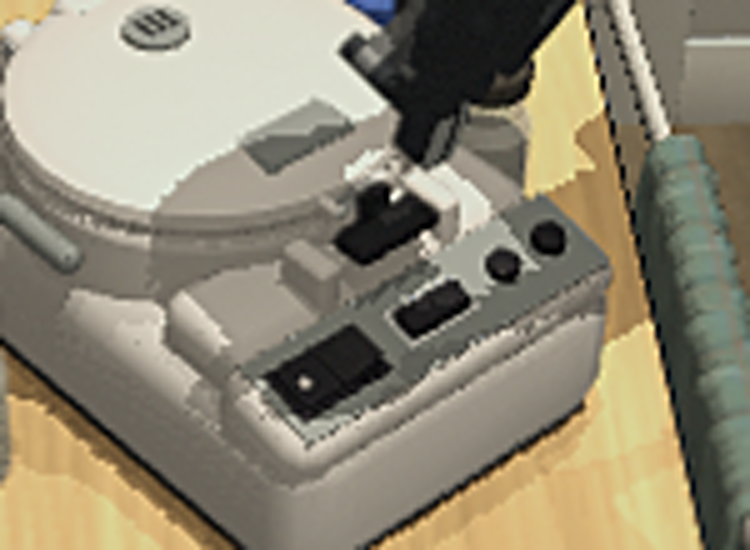

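```bash
python3 -m pendant '[[-0.011,-0.016,-0.03,0,0,0],[-0.011,-0.017,-0.03,0,0,0],[0,0,-0.025,0,0,0],[0,0,0,0,0,0],[0,0,0,0,0,0]]'
python3 - <<'E'
from h import *
s=robot.state();print(s["tool_pos"].round(4))
for n,(c0,c1,r0,r1) in dict(side=(280,430,230,340)).items():
    p=vision.read_camera(n)
    im=cv2.resize(p["pixels"][r0:r1,c0:c1,::-1],None,fx=5,fy=5,interpolation=cv2.INTER_CUBIC)
    u=(proj(p,s["tool_pos"])[0]-[c0,r0]+.5)*5;cv2.drawMarker(im,tuple(int(a) for a in u),(0,0,255),0,14,1)
    cv2.imwrite(f"pics/{n}6.png",im)
E
```

```text
time: 9.5
tool_pos: [0.4274, 0.1767, 0.1641]
tool_rot: [1.238, 2.625, -0.165]
wrist_force: [-0.3, 0.0, -0.1]
opening: -0.0001
[0.4274 0.1767 0.1641]
```

View pics/side6.png

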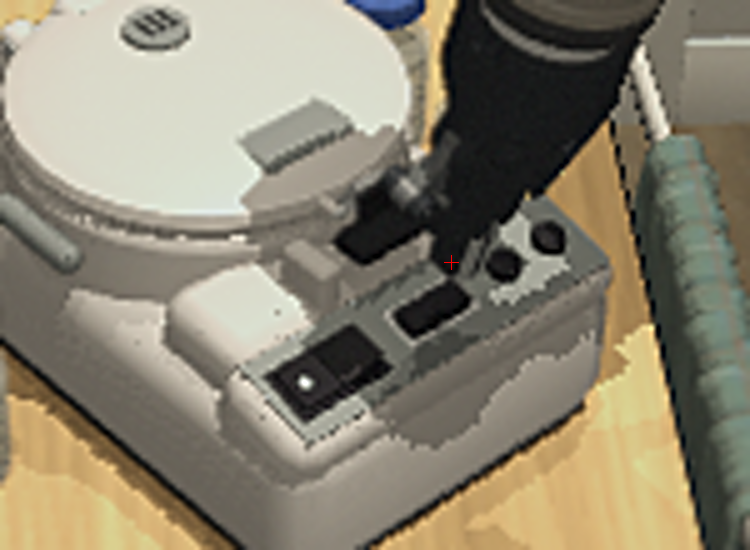

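```bash
python3 -m pendant '[[0.001,-0.002,-0.01,0,0,0],[0.002,-0.002,-0.01,0,0,0],[0.001,-0.002,-0.006,0,0,0],[0.001,-0.001,-0.002,0,0,0],[0,0,0,0,0,0]]'
python3 -m pendant '[[0,0,-0.001,0,0,0],[0,0,-0.001,0,0,0]]'
python3 -m pendant '[[0,0,-0.001,0,0,0],[0,0,-0.001,0,0,0]]'
```

```text
time: 10.05
tool_pos: [0.4321, 0.1693, 0.1357]
tool_rot: [1.239, 2.624, -0.165]
wrist_force: [-0.3, -0.1, 0.5]
opening: -0.0002
time: 10.25
tool_pos: [0.4323, 0.1696, 0.1343]
tool_rot: [1.238, 2.624, -0.163]
wrist_force: [0.7, 0.4, -0.2]
opening: -0.0
time: 10.45
tool_pos: [0.4324, 0.1695, 0.1325]
tool_rot: [1.238, 2.623, -0.163]
wrist_force: [0.2, -1.6, 3.3]
opening: -0.0002
```

```bash
python3 -m pendant '[[0,0,-0.001,0,0,0],[0,0,-0.001,0,0,0],[0,0,0,0,0,0]]'
python3 -m pendant '[[0,0,-0.001,0,0,0],[0,0,0,0,0,0]]'
```

```text
time: 10.75
tool_pos: [0.4325, 0.1696, 0.1303]
tool_rot: [1.238, 2.624, -0.163]
wrist_force: [1.3, -0.8, 4.2]
opening: 0.0002
time: 10.95
tool_pos: [0.4325, 0.1696, 0.1301]
tool_rot: [1.238, 2.623, -0.163]
wrist_force: [-1.7, -2.2, 11.7]
opening: 0.0001
```

```bash
python3 -m pendant '[[0,0,-0.001,0,0,0],[0,0,0,0,0,0],[0,0,0,0,0,0]]'
```

```text
time: 11.25
tool_pos: [0.4326, 0.1696, 0.1299]
tool_rot: [1.237, 2.622, -0.162]
wrist_force: [-4.7, -1.2, 19.4]
opening: 0.0
```

```bash
python3 -m pendant '[[-0.001,0.001,0.006,0,0,0],[-0.002,0.002,0.012,0,0,0],[-0.005,0.006,0.03,0,0,0],[-0.01,0.01,0.045,0,0,0],[-0.02,0.02,0.04,0,0,0],[-0.02,0.03,0.03,0,0,0],[0,0.03,0.02,0,0,0],[0,0.03,0,0,0,0],[0,0.03,0,0,0,0],[0,0,0,0,0,0]]'
python3 - <<'E'
from h import *
s=robot.state();print(s["tool_pos"].round(4))
for n,(c0,c1,r0,r1) in dict(side=(230,430,190,340),top=(140,370,130,300)).items():
    p=vision.read_camera(n);save(p,f"pics/full_{n}7.png")
    im=cv2.resize(p["pixels"][r0:r1,c0:c1,::-1],None,fx=3.4,fy=3.4,interpolation=cv2.INTER_CUBIC)
    cv2.imwrite(f"pics/{n}7.png",im)
E
```

```text
time: 12.25
tool_pos: [0.3733, 0.3313, 0.3099]
tool_rot: [1.235, 2.628, -0.164]
wrist_force: [-0.0, 0.4, 0.4]
opening: -0.0002
[0.3733 0.3313 0.3099]
```

View pics/side7.png

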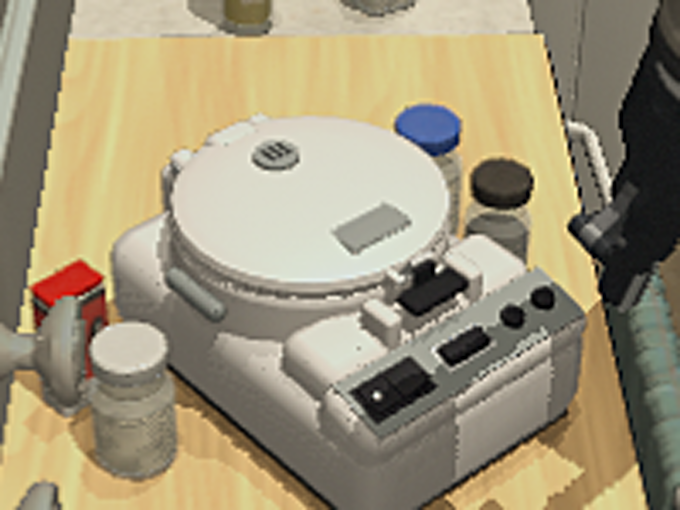

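View pics/full_side7.png

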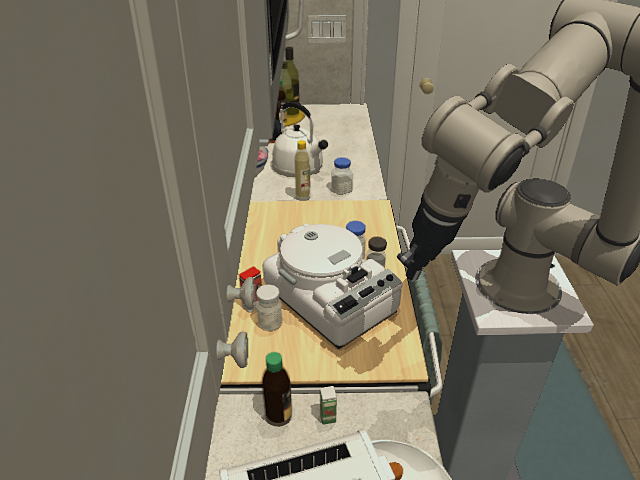

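The side picture shows the lid shut, with its pad at about zoom (372,228). The rocker's dot end is down at (376,397), the start key is out at (463,345), the jars and bottles stand in place, and the gripper is clear.

```bash
python3 -c "
from station import order
print(order.finish_job())"
```

```text
the job is handed in; nothing more can be done
None
```

The cooker is set going, and I handed the job in at about 12 s of the 48 s allowed; no verdict is reported.

- **Lid:** I pushed it down on its pad until it stopped hard, at about 23 N. It stayed down when released and in every later picture, where its pad sits at the position given for shut.
- **Mains rocker:** I pressed its outer end down until the resistance gave way after about 5 N. The next picture showed that end lowered and the inner end raised.
- **Start key:** I pressed it about 4 mm, to a hard stop at about 19 N, held it there for 0.3 s and let it go. In the last picture it looks out again.
- **Last check:** in the last side picture the lid is shut, the jars, tins and bottles look unmoved, and the arm is clear with a wrist force near zero. I never pressed the timer keys.

- **Not measured:** the joint values could not be read. That the latch is home, the rocker is over 0.28 rad and the keys are fully out all rests on the pictures and forces.
- **Disagreement:** the release key looked roughly 6–8 mm further forward than the cooker position I worked out. The points I pressed all agreed to about 2–3 mm, and I did not touch that key.

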